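# Hold the reading magnifier over a picture in the open book

### The job

Take the hand magnifier by its handle, draw it up out of its desk stand, turn it until the lens lies level, and hold it still, centred over the blue flower picture in the open book and about 10 cm above the page, so that the person at the table can study the picture; finish while holding it there, do not let go or put it down. Keep the fingers off the lens and its rim, let nothing touch the book, leave the stand standing where it is, and leave the mug, the spectacles and the closed paperback alone.

Things in the scene. Friction and masses are not known exactly. Their poses are not given: they have to be found in the camera images.
- magnifier: Loose hand magnifier, 223 mm long, 160 g, balancing 65 mm from mid-handle towards the lens. Origin at the middle of its black flat-sided handle (120 long, 24 wide, 14 mm thick). Own x runs along the handle to the lens, y across the width, z square to the glass. It starts lens up, x 55 degrees above level, y level; handle free from own x -6 to +60 mm, the rest in the socket. Either face may end up.
- lens: Glass and steel rim, part of the magnifier: a disc 90 mm in diameter, 8 mm thick, in the plane of the handle, joined to it by a brass neck 11 mm thick (own x of the magnifier 60 to 77 mm). Origin at its centre, axes as the magnifier's.
- lens_center (a point): Centre of the lens, 119 mm from mid-handle along the magnifier's own x. Axes as the magnifier's.
- handle_foot (a point): Centre of the handle's free end, the end that sits in the socket, 60 mm from mid-handle against its own x.
- stand: Loose weighted desk stand (1.2 kg), dark wood with a brass plate: foot 130 x 96 x 14 mm and an inclined rectangular socket (26.5 x 16.5 mm inside, 54 deep, 40 x 31 outside). Origin under the foot; own x points the way the socket leans, 57.6 degrees above level; z up. The handle sits in it with 1 mm of play to each side and comes out straight along its own length.
- stand_mouth (a point): Centre of the socket's mouth, 75 mm above the table. Axes as the stand's.
- book: Plant book lying open, flat and fixed, 200 x 272 mm. Origin under its centre; spine along its own x. Cream pages, top 15 mm above the table. Four pictures, two to a page, 45 mm along x and 67 mm along y from the centre: a blue flower, a green leaf sprig, red berries and a yellow ear of barley; which is where changes.
- blue_flower: The picture to be studied: a flower 43 mm across with six blue petals and a yellow eye, on a cream panel 74 x 90 mm, printed on the page, 15 mm above the table. Origin at its centre, z up.
- mug: Loose stoneware mug, empty, off-white with a brown rim, 84 mm in diameter, 96 mm high, handle reaching 76 mm from the axis along its own y. Origin under its centre.
- spectacles: Loose folded wine-red spectacles, 36 x 132 mm (own x, y) and 42 mm high. Origin under the centre.
- paperback: Loose closed paperback with a grey-green leaf cover, 110 x 150 x 24 mm (own x, y, z). Origin under its centre.
Mind the look-alikes: they are no part of the job. What is shaped like the magnifier but pink is not meant.

How it is judged:
By the outcome, as a careful person would: the job done as asked, in the order asked, and still so for the second after the job is handed in, while the arm keeps its last pose, push and grip.
It also fails if it takes over 38 s, if anything falls off the work surface, if the arm or the gripper's body presses on something with over 40 N, if the wrist force passes 120 N, or if a joint passes its speed limit or range.

### The arm

A 7-joint arm with a two-finger parallel gripper is mounted at the origin on the work surface. World frame = base frame: x ahead of the robot, y to its left, z up, the work surface at z = 0. Lengths are in m, angles in rad, forces in N, time in s.
With the tool pointing down it reaches from about 0.425 to 0.925 m from the base axis. Payload 6.8 kg.
Tool frame: the origin (TCP) lies at the very end of the fingers, on their centre line; the grasp point (between the pads) lies 19 mm behind it; z points along the fingers, y is the line along which they close (so a half turn about z gives the same grasp; the last joint's range is limited). The gripper opens to 85 mm and grips with 20 to 120 N. Pads are 22 mm wide; open, the fingers measure 114 mm over their backs; the gripper's body (76 mm by 85 mm) begins 54 mm behind the grasp point. The pads swing forward as they close: fully open they stand 13 mm farther back than shut.
Start: joints at [-1.33, 0.477, 0.022, 1.555, -0.011, 1.109, -0.083], TCP at [0.231, 0.634, 0.231] pointing down, gripper open.
Joint ranges: [-2.96, 2.96], [-0.34, 2.1], [-1.41, 1.46], [0.24, 2.44], [-1.37, 4.51], [0.17, 1.92], [-2.96, 2.96]. Speed limits (rad/s): [2.39, 2.39, 3.14, 3.14, 3.14, 3.14, 3.14].

### API

Orientations are given as a unit quaternion [w, x, y, z].
In Python, from station import bot gives the robot as it stands. The module is installed in compiled form; this text tells all that it offers.
- The arm moves only by the shell command python3 -m jog 'ROWS' [OPENING] [FORCE]. ROWS is JSON, a list of rows, each a list of 4 numbers: the shift along the tool's x, y, z in cm, then the turn about the tool's z in rad. In form: [[x, y, z, spin], ...]. A call has 1 to 20 rows; each row is the pose to reach, as a shift and turn from the pose commanded when the call began, along the tool's axes at that moment; what a row does not reach only later rows make up. A row lasts 1/12 s, in which the tool goes at most 41.7 mm and 7.16 degrees, less where a joint would pass 70% of its speed; a pose out of reach is approached as far as the arm can. A call with a gripper value outside its range is refused whole. OPENING is the closure, from -1 (fully open) to 1 (shut), set as the call begins (- or left out, the last holds). The fingers move at their own pace and stop on an object; FORCE is the grip in N (left out, the last holds). Time passes only in rows, so rows that repeat a pose let the fingers close. It gives the time, the measured TCP pose, the force, the opening and the grip force at its end, in the units of the state.
- bot.get_obs(): the state, without advancing time (a new reading comes with each control period).
- bot.read_camera(name): name is "side" or "top"; returns a dict with "pixels" (480x640x3 uint8, red, green, blue), "depth" (480x640 float32, m along the optical axis (not along the pixel's ray), 0 where there is no reading), "fovy" (degrees; the focal length in pixels is half the picture's height over the tangent of half this angle, whatever the lens; pixels are square), "cx", "cy" (the principal point, pixels), "distortion" ([k1, k2, p1, p2, k3] as OpenCV has them; the pictures are not rectified), "pose" (4x4, takes a point from camera to world coordinates). Camera axes: x right, y down, z forward; pixel columns grow to the right and rows downward; lengths in m; the calibration is good to about 2 mm. A picture is of the moment at which its call begins.
- bot.hand_in(): hands the job in; it is judged then, once.
The state is a dict: "t": time; "q": joint angles; "joint_vel": joint speeds; "joint_torque": joint torques, N m; "eef_pos": TCP position; "tool_rot": TCP orientation; "contact_force": force on the tool from outside, world axes, zero at the start; "torque": the same for the moment, N m; "gripper_width": opening from 0.0 (shut) to 1.0 (fully open); "grasp_force": force on a finger pad.
Only numpy, scipy, OpenCV 4.12 (cv2) and the standard library are available. Lean on these libraries where they do the work, as an engineer would, in place of code of your own. Each camera call takes 0.05 s, during which the arm holds its last target. There are 200 camera calls.

## Working session

There is one attempt and no reset: what is moved stays moved. The work goes in short steps, Python scripts to look and compute and a shell command to move; the robot and the scene stay as the last step left them, time stands still between calls to the robot, and variables do not carry over. Pictures are saved under pics/ and viewed, at most 10 in all, crops included, and the job is handed in when it is done.

```bash
mkdir -p pics; python3 - <<'E'
from station import bot
import cv2,numpy as np
o=bot.get_obs();print({k:np.round(v,3).tolist() for k,v in o.items()})
for n in("side","top"):
    c=bot.read_camera(n);np.savez(n+"0.npz",**c)
    print(n,c["fovy"],c["cx"],c["cy"],c["distortion"],np.round(c["pose"],3).tolist())
    cv2.imwrite(f"pics/{n}0.png",c["pixels"][...,::-1])
E
```

```text
{'t': 0.0, 'q': [-1.33, 0.478, 0.022, 1.556, -0.011, 1.109, -0.083], 'joint_vel': [-0.001, 0.0, 0.0, 0.001, -0.0, -0.001, 0.001], 'joint_torque': [-0.002, -59.644, 1.607, -28.12, 0.012, 0.009, -0.0], 'eef_pos': [0.23, 0.634, 0.23], 'tool_rot': [-0.0, 0.173, 0.985, -0.001], 'contact_force': [0.0, 0.879, -0.77], 'torque': [-0.036, 0.015, -0.02], 'grasp_force': 0.0, 'gripper_width': 0.996}
side 46.70960180499522 315.15775552284833 239.33957937822808 [-0.07339741  0.          0.          0.          0.        ] [[0.991, -0.104, 0.083, 0.523], [-0.132, -0.69, 0.711, -0.966], [-0.017, -0.716, -0.698, 1.014], [0.0, 0.0, 0.0, 1.0]]
top 50.80967739435567 320.89109954248545 243.7603580051354 [-0.0141699  0.         0.         0.         0.       ] [[0.026, -0.996, 0.087, 0.51], [-1.0, -0.027, -0.008, -0.074], [0.011, -0.087, -0.996, 1.418], [0.0, 0.0, 0.0, 1.0]]
```

View pics/side0.png

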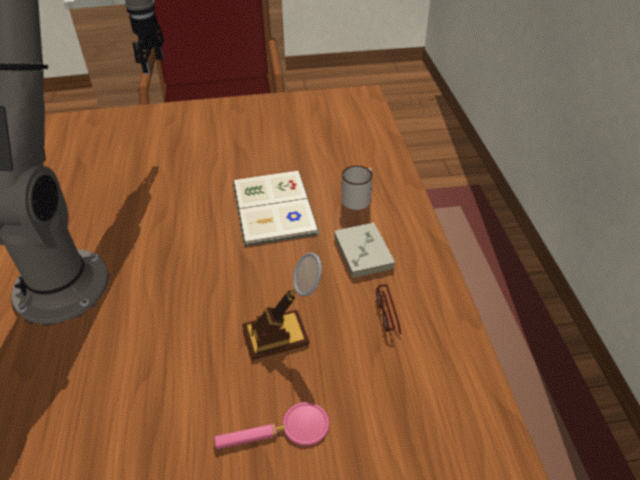

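View pics/top0.png

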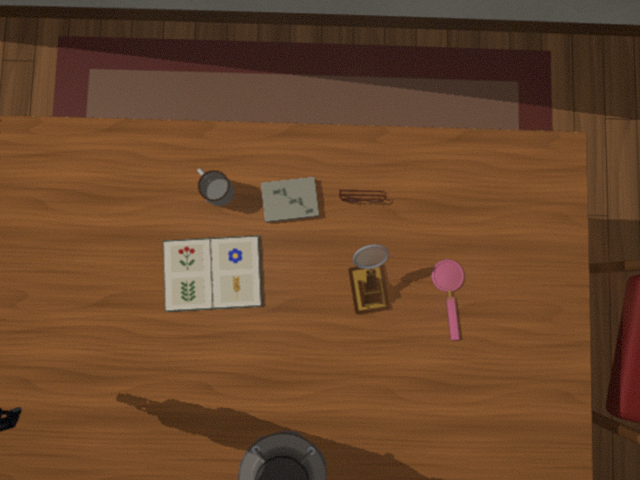

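The side view shows the magnifier in its stand (handle ≈ 285,302, lens ≈ 308,274) and the blue flower at ≈ (293,216). In the top view the stand is at ≈ (369,288), the lens at (371,256) and the flower at (235,256). The pink look-alike is off to the right.

```bash
cat >h.py <<'E'
import numpy as np,cv2
def K(c):
    f=240/np.tan(np.radians(c["fovy"])/2);return np.array([[f,0,c["cx"]],[0,f,c["cy"]],[0,0,1.]])
def rays(c,uv):
    n=cv2.undistortPoints(np.float64(uv).reshape(-1,1,2),K(c),np.float64(c["distortion"])).reshape(-1,2)
    return np.c_[n,np.ones(len(n))]
def onplane(c,uv,z):
    P=np.array(c["pose"]);d=rays(c,uv)@P[:3,:3].T;return P[:3,3]+d*((z-P[2,3])/d[:,2])[:,None]
def cloud(c):
    v,u=np.mgrid[:480,:640];P=np.array(c["pose"]);r=rays(c,np.c_[u.ravel(),v.ravel()])*c["depth"].reshape(-1,1)
    return (r@P[:3,:3].T+P[:3,3]).reshape(480,640,3)
def project(c,X):
    P=np.linalg.inv(c["pose"]);return cv2.projectPoints(np.float64(X),cv2.Rodrigues(P[:3,:3])[0],P[:3,3],K(c),np.float64(c["distortion"]))[0].reshape(-1,2)
E
python3 - <<'E'
from h import *
for n in("side","top"):
    c=dict(np.load(n+"0.npz"));W=cloud(c);im=c["pixels"].astype(int);hsv=cv2.cvtColor(c["pixels"],cv2.COLOR_RGB2HSV)
    m=cv2.inRange(hsv,(105,120,60),(130,255,255));N,l,s,ce=cv2.connectedComponentsWithStats(m);i=1+s[1:,4].argmax()
    print(n,"flower",s[i],onplane(c,[ce[i]],.015))
    if n=="side":reg=(slice(240,370),slice(235,330))
    else:reg=(slice(235,325),slice(340,395))
    w=W[reg].reshape(-1,3);p=im[reg].reshape(-1,3);d=c["depth"][reg].ravel()>0
    hi=d&(w[:,2]>.13)&(w[:,2]<.3);q=w[hi];ctr=q.mean(0);S=np.linalg.svd(q-ctr,full_matrices=False)
    print("high pts",hi.sum(),q.min(0),q.max(0),"ctr",ctr,"normal",S[2][2],"sv",S[1]/np.sqrt(hi.sum()))
    for a in np.arange(.01,.22,.01):
        k=d&(w[:,2]>a)&(w[:,2]<a+.01)
        if k.sum()>2:print(round(a,2),k.sum(),np.round(w[k].mean(0),3),"y",np.round([w[k,1].min(),w[k,1].max()],3),"x",np.round([w[k,0].min(),w[k,0].max()],3),p[k].mean(0).astype(int))
    x0,y0,x1,y1=(reg[1].start,reg[0].start,reg[1].stop,reg[0].stop)
    crop=cv2.resize(c["pixels"][y0:y1,x0:x1,::-1],None,fx=4,fy=4,interpolation=cv2.INTER_CUBIC);cv2.imwrite(f"pics/{n}c.png",cv2.copyMakeBorder(crop,0,560-crop.shape[0],0,0,0))
a,b=[cv2.imread(f"pics/{n}c.png") for n in("side","top")];cv2.imwrite("pics/c0.png",np.hstack([a,b]))
E
```

```text
side flower [288 212  12   9  44] [[0.5958672  0.14918654 0.015     ]]
high pts 997 [ 0.54926987 -0.25710148  0.13006914] [ 0.62076748 -0.16724366  0.21431574] ctr [ 0.59142378 -0.2140921   0.17753865] normal [-0.79915792 -0.14769999  0.58269317] sv [0.02489856 0.02293398 0.00160378]
0.01 1230 [ 0.52  -0.232  0.014] y [-0.283  0.08 ] x [0.445 0.586] [125  90  44]
0.02 120 [ 0.503 -0.246  0.025] y [-0.26  -0.199] x [0.464 0.545] [57 35 20]
0.03 157 [ 0.497 -0.241  0.034] y [-0.262 -0.194] x [0.465 0.545] [59 36 20]
0.04 188 [ 0.503 -0.243  0.046] y [-0.259 -0.202] x [0.478 0.537] [56 33 19]
0.05 114 [ 0.502 -0.239  0.054] y [-0.258 -0.21 ] x [0.484 0.535] [52 31 18]
0.06 113 [ 0.51  -0.235  0.065] y [-0.25  -0.208] x [0.489 0.535] [63 41 22]
0.07 156 [ 0.512 -0.229  0.076] y [-0.249 -0.204] x [0.498 0.533] [68 46 25]
0.08 75 [ 0.52  -0.228  0.084] y [-0.248 -0.208] x [0.504 0.539] [50 33 21]
0.09 53 [ 0.532 -0.225  0.095] y [-0.235 -0.211] x [0.524 0.546] [44 29 20]
0.1 55 [ 0.539 -0.225  0.105] y [-0.234 -0.207] x [0.532 0.552] [46 30 21]
0.11 48 [ 0.546 -0.225  0.115] y [-0.232 -0.2
[... 2036 characters left out ...]
 0.554 -0.213  0.134] y [-0.224 -0.204] x [0.548 0.566] [82 61 34]
0.14 59 [ 0.567 -0.21   0.146] y [-0.24  -0.184] x [0.558 0.576] [105  96  88]
0.15 83 [ 0.574 -0.21   0.155] y [-0.243 -0.168] x [0.564 0.585] [101  89  80]
0.16 91 [ 0.58  -0.207  0.165] y [-0.251 -0.165] x [0.571 0.593] [103  88  77]
0.17 107 [ 0.587 -0.207  0.175] y [-0.25  -0.161] x [0.576 0.599] [106  90  77]
0.18 116 [ 0.593 -0.205  0.185] y [-0.25  -0.161] x [0.582 0.606] [106  91  78]
0.19 120 [ 0.601 -0.205  0.195] y [-0.246 -0.163] x [0.589 0.615] [109  93  81]
0.2 92 [ 0.608 -0.201  0.205] y [-0.239 -0.169] x [0.596 0.618] [112  99  90]
0.21 35 [ 0.613 -0.202  0.212] y [-0.221 -0.185] x [0.607 0.618] [120 108 101]
```

View pics/c0.png

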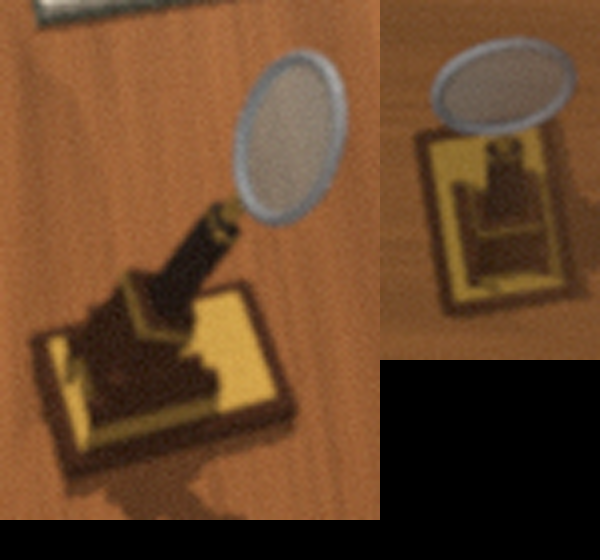

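The crop shows the free handle in front of the socket mouth, with brass showing all around it. Lens centre ≈ (0.593, -0.208, 0.177), heading ≈ 10.5°. I'll move to above the handle, turning the tool as it goes.

```bash
python3 -m jog '[[-58.3,-69.6,0,-0.53],[-58.3,-69.6,0,-0.53],[-58.3,-69.6,0,-0.53],[-58.3,-69.6,0,-0.53],[-58.3,-69.6,0,-0.53],[-58.3,-69.6,0,-0.53],[-58.3,-69.6,0,-0.53],[-58.3,-69.6,0,-0.53],[-58.3,-69.6,0,-0.53],[-58.3,-69.6,0,-0.53],[-58.3,-69.6,0,-0.53],[-58.3,-69.6,0,-0.53],[-58.3,-69.6,0,-0.53],[-58.3,-69.6,0,-0.53],[-58.3,-69.6,0,-0.53],[-58.3,-69.6,0,-0.53],[-58.3,-69.6,0,-0.53],[-58.3,-69.6,0,-0.53],[-58.3,-69.6,0,-0.53],[-58.3,-69.6,0,-0.53]]' -1; python3 -c "
from station import bot;print(bot.get_obs()['q'])"
```

```text
t: 1.77
eef_pos: [0.5153, -0.1508, 0.2312]
tool_rot: [-0.0, -0.091, 0.996, 0.0]
contact_force: [0.8, -0.1, 0.3]
gripper_width: 1.0
grasp_force: 0.0
[-0.20181239  0.26144118  0.44534246  1.90986355 -0.13295548  0.99904882
  2.05474084]
```

```bash
python3 -m jog '[[-1.4,-7.2,0,0],[-1.4,-7.2,0,0],[-1.4,-7.2,0,0],[-1.4,-7.2,0,0],[-1.4,-7.2,0,0]]'; python3 -c "
from station import bot;import numpy as np;print(bot.get_obs()['q'])"
```

```text
t: 2.18
eef_pos: [0.5416, -0.2164, 0.2307]
tool_rot: [-0.001, -0.091, 0.996, 0.001]
contact_force: [0.5, 0.5, 0.3]
gripper_width: 1.001
grasp_force: 0.0
[-0.09029717  0.34824261  0.46430409  1.80539661 -0.1795476   1.03106402
  2.19512933]
```

```bash
python3 -m jog '[[0,-0.2,3,0],[0,-0.2,6,0],[0,-0.2,9,0],[0,-0.2,11,0],[0,-0.2,11,0],[0,-0.2,11,0]]'; python3 - <<'E'
from station import bot
from h import *
c=bot.read_camera("side");np.savez("side1.npz",**c)
cv2.imwrite("pics/side1.png",cv2.resize(c["pixels"][180:380,210:410,::-1],None,fx=3,fy=3,interpolation=cv2.INTER_CUBIC))
o=bot.get_obs();print(o["eef_pos"],o["contact_force"])
E
```

```text
t: 2.68
eef_pos: [0.5418, -0.2173, 0.1209]
tool_rot: [-0.001, -0.091, 0.996, 0.001]
contact_force: [0.2, 0.0, 0.3]
gripper_width: 1.001
grasp_force: 0.0
[ 0.54280218 -0.21813636  0.12216631] [1.43785145 0.64723581 1.0145527 ]
```

View pics/side1.png

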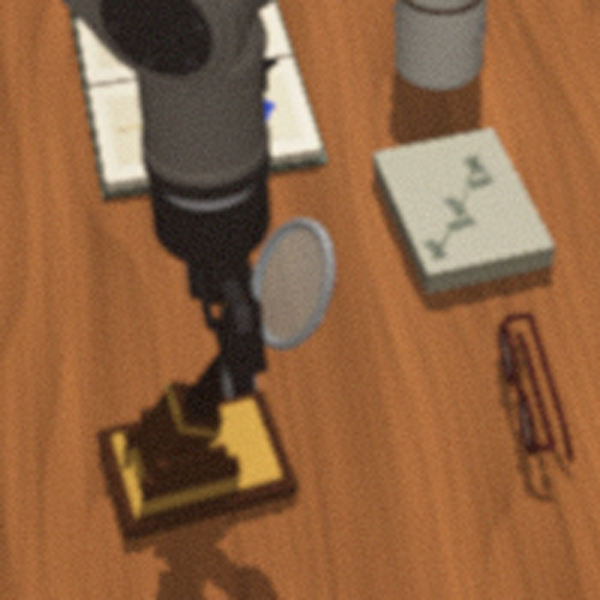

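The side view shows the fingers straddling the handle (crop ≈ 240,360), with the lens clear in front. Next I go down to grasp height and check the force.

```bash
python3 -m jog '[[0,0,1,0],[0,0,2,0],[0,0,2.5,0],[0,0,2.5,0]]' && python3 -m jog '[[0,0,0,0],[0,0,0,0],[0,0,0,0],[0,0,0,0],[0,0,0,0],[0,0,0,0],[0,0,0,0],[0,0,0,0]]' 1 60
```

```text
t: 3.07
eef_pos: [0.5416, -0.2187, 0.0952]
tool_rot: [-0.001, -0.091, 0.996, 0.0]
contact_force: [-0.4, -0.1, -0.9]
gripper_width: 1.002
grasp_force: 0.0
t: 3.73
eef_pos: [0.5426, -0.2189, 0.0967]
tool_rot: [0.0, -0.09, 0.996, 0.0]
contact_force: [-1.2, 2.2, 4.3]
gripper_width: 0.267
grasp_force: 58.7
```

```bash
python3 -m jog '[[-0.28,0,-0.41,0],[-0.56,0,-0.82,0],[-1.12,0,-1.65,0],[-1.68,0,-2.47,0],[-2.24,0,-3.3,0],[-2.8,0,-4.12,0],[-3.36,0,-4.95,0],[-3.92,0,-5.8,0],[-3.92,0,-7,0],[-3.92,0,-9,0],[-3.92,0,-9,0]]'; python3 - <<'E'
from station import bot
from h import *
c=bot.read_camera("side");np.savez("side2.npz",**c)
cv2.imwrite("pics/side2.png",cv2.resize(c["pixels"][160:380,210:430,::-1],None,fx=2.7,fy=2.7,interpolation=cv2.INTER_CUBIC))
E
```

```text
t: 4.65
eef_pos: [0.5828, -0.2132, 0.1904]
tool_rot: [0.003, -0.09, 0.996, -0.001]
contact_force: [1.1, -0.9, -1.0]
gripper_width: 0.266
grasp_force: 59.0
```

View pics/side2.png

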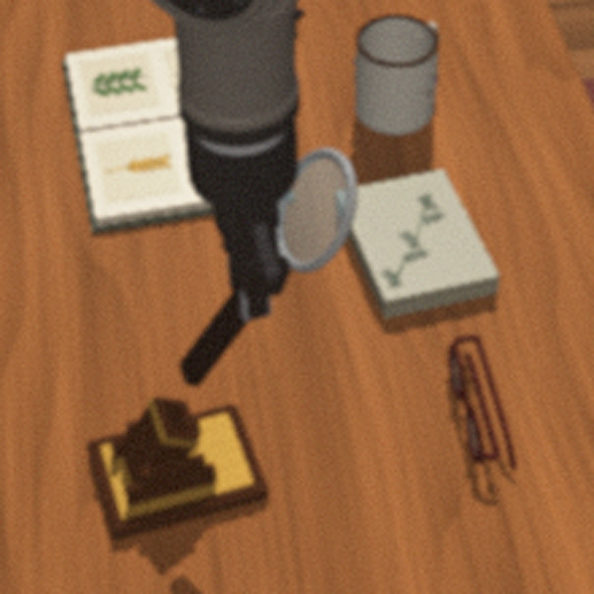

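The side view shows the magnifier clear of the socket (foot at crop ≈ 193,375), still tilted, and the stand where it was. I'll carry it to the clear table between stand and book. There I'll rest the foot lightly on the table so it pivots in the grip.

```bash
python3 -m jog '[[2,4,0,0],[4,8,0,0],[5.5,12,0,0],[7,16,0,0],[8.8,20.2,0,0],[8.8,20.2,0,0],[8.8,20.2,3,0],[8.8,20.2,6,0],[8.8,20.2,9,0],[8.8,20.2,10.5,0],[8.8,20.2,10.5,0],[8.8,20.2,10.5,0]]' - 40; python3 - <<'E'
from station import bot
from h import *
c=bot.read_camera("side");np.savez("side3.npz",**c)
o=bot.get_obs();print(o["eef_pos"]);W=cloud(c);p=W.reshape(-1,3);e=o["eef_pos"]
k=(c["depth"].ravel()>0)&(np.abs(p[:,1]-e[1])<.1)&(np.abs(p[:,0]-e[0])<.25)&(p[:,2]>.008)
import sys
hd=np.array([.983,.181,0])
for lo in np.arange(-.12,.16,.01):
    t=(p-e)@hd;j=k&(t>lo)&(t<lo+.01)&(np.abs((p-e)@[-.181,.983,0])<.05)
    if j.sum()>3:print(round(lo,2),j.sum(),np.round(np.percentile(p[j,2],[2,50,98]),3))
cv2.imwrite("pics/side3.png",cv2.resize(c["pixels"][130:330,180:380,::-1],None,fx=3,fy=3,interpolation=cv2.INTER_CUBIC))
E
```

```text
t: 5.7
eef_pos: [0.457, -0.0296, 0.0808]
tool_rot: [-0.001, -0.09, 0.996, -0.0]
contact_force: [0.8, 0.2, -1.9]
gripper_width: 0.269
grasp_force: 58.9
[ 0.45804764 -0.02950974  0.08167141]
-0.12 558 [0.518 0.605 0.664]
-0.11 543 [0.502 0.59  0.648]
-0.1 538 [0.487 0.576 0.633]
-0.09 514 [0.47  0.559 0.618]
-0.08 543 [0.434 0.539 0.604]
-0.07 570 [0.413 0.516 0.587]
-0.06 602 [0.023 0.495 0.573]
-0.05 606 [0.029 0.476 0.555]
-0.04 850 [0.044 0.414 0.539]
-0.03 839 [0.058 0.397 0.524]
-0.02 894 [0.073 0.353 0.509]
-0.01 741 [0.09  0.342 0.493]
-0.0 593 [0.095 0.322 0.481]
0.01 493 [0.147 0.324 0.474]
0.02 480 [0.127 0.327 0.463]
0.03 426 [0.135 0.304 0.45 ]
0.04 253 [0.149 0.162 0.439]
0.05 194 [0.16  0.173 0.425]
0.06 130 [0.175 0.183 0.194]
0.07 46 [0.184 0.194 0.198]
```

View pics/side3.png

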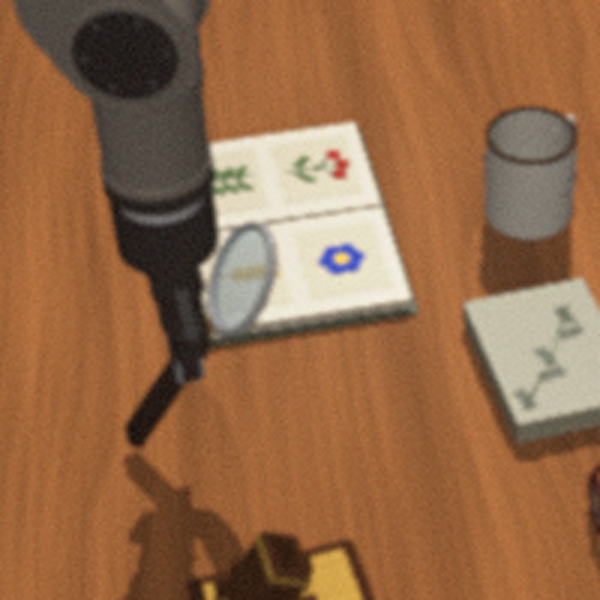

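The side view shows the magnifier held tilted at about 55°, with the foot (crop ≈ 137,440) roughly 1 cm above bare table. I'll start the pivot arc with a lighter grip.

```bash
python3 -m jog '[[0,0,0.5,0],[-0.3,0,1,0],[-1,0,1.4,0],[-1.7,0,1.9,0],[-2.5,0,2.5,0],[-3.1,0,3.2,0],[-3.7,0,3.8,0],[-4.2,0,4.4,0],[-4.2,0,4.4,0]]' 1 30; cat >m.py <<'E'
from station import bot
from h import *
import sys
c=bot.read_camera("side");np.savez(sys.argv[1]+".npz",**c)
o=bot.get_obs();e=o["eef_pos"];p=cloud(c).reshape(-1,3)
w,x,y,z=o["tool_rot"];hd=-np.array([1-2*(y*y+z*z),2*(x*y+w*z),0]);hd/=np.linalg.norm(hd);lt=np.array([-hd[1],hd[0],0])
t=(p-e)@hd;s=(p-e)@lt;k=(c["depth"].ravel()>0)&(np.abs(s)<.055)
print(np.round(e,4),"f",np.round(o["contact_force"],1))
for lo in np.arange(-.12,.17,.01):
    j=k&(t>lo)&(t<lo+.01)&(p[:,2]<e[2]+.12)&(p[:,2]>e[2]-.08)
    if j.sum()>3:print(round(lo,2),j.sum(),np.round(np.percentile(p[j,2],[2,50,98])-e[2],3),np.round(np.percentile(s[j],[2,98]),3))
E
python3 m.py s4
```

```text
t: 6.5
eef_pos: [0.5006, -0.0212, 0.0363]
tool_rot: [0.0, -0.091, 0.996, -0.0]
contact_force: [1.3, 1.7, 2.5]
gripper_width: 0.267
grasp_force: 55.6
[ 0.5003 -0.0214  0.0368] f [1.5 1.  1.6]
-0.12 134 [-0.042 -0.038 -0.034] [-0.053  0.051]
-0.11 138 [-0.042 -0.038 -0.034] [-0.053  0.053]
-0.1 136 [-0.043 -0.038 -0.033] [-0.053  0.051]
-0.09 141 [-0.042 -0.037 -0.019] [-0.053  0.051]
-0.08 139 [-0.042 -0.037 -0.014] [-0.053  0.053]
-0.07 136 [-0.041 -0.037 -0.01 ] [-0.054  0.053]
-0.06 136 [-0.041 -0.037 -0.006] [-0.052  0.05 ]
-0.05 137 [-0.042 -0.036  0.   ] [-0.051  0.052]
-0.04 134 [-0.042 -0.037  0.005] [-0.053  0.053]
-0.03 135 [-0.041 -0.037  0.011] [-0.053  0.051]
-0.02 248 [-0.042  0.012  0.107] [-0.053  0.017]
-0.01 214 [-0.042  0.015  0.116] [-0.054  0.017]
-0.0 171 [-0.042 -0.033  0.117] [-0.054  0.012]
0.01 145 [-0.042 -0.036  0.106] [-0.054  0.016]
0.02 121 [-0.042 -0.038  0.031] [-0.052  0.034]
0.03 174 [-0.043 -0.037  0.035] [-0.052  0.046]
0.04 218 [-0.042 -0.035  0.041] [-0.051  0.046]
0.05 224 [-0.042  0.038  0.046] [-0.051  0.036]
0.06 220 [-0.042  0.044  0.052] [-0.051  0.039]
0.07 230 [-0.041  0.049  0.057] [-0.052  0.04 ]
0.08 221 [-0.042  0.052  0.061] [-0.052  0.035]
0.09 210 [-0.041  0.056  0.066] [-0.053  0.032]
0.1 180 [-0.041 -0.036  0.071] [-0.052  0.036]
0.11 125 [-0.042 -0.038  0.07 ] [-0.054  0.046]
0.12 125 [-0.042 -0.038 -0.034] [-0.053  0.051]
0.13 125 [-0.042 -0.038 -0.034] [-0.052  0.053]
0.14 116 [-0.042 -0.038 -0.034] [-0.052  0.05 ]
0.15 125 [-0.043 -0.038 -0.034] [-0.053  0.053]
0.16 119 [-0.043 -0.038 -0.032] [-0.052  0.051]
0.17 125 [-0.042 -0.038 -0.034] [-0.054  0.052]
```

The pivot works: the tilt is now about 26° and contact forces are small. I'll continue down.

```bash
python3 -m jog '[[-0.6,0,0.6,0],[-1,0,1.2,0],[-1.3,0,1.8,0],[-1.6,0,2.3,0],[-1.8,0,2.8,0],[-2,0,3.1,0],[-2.1,0,3.3,0],[-2.2,0,3.4,0],[-2.2,0,3.4,0]]' 1 25; python3 m.py s5 | grep -v -- '-0.03[0-9] *-0.03'
```

```text
t: 7.3
eef_pos: [0.521, -0.0177, 0.0031]
tool_rot: [-0.0, -0.09, 0.996, -0.0]
contact_force: [-1.7, 0.2, 1.2]
gripper_width: 0.269
grasp_force: 55.0
[ 0.521  -0.0177  0.0033] f [-1.5 -0.5  1.4]
-0.12 136 [-0.009 -0.004 -0.001] [-0.053  0.053]
-0.11 137 [-0.009 -0.004  0.006] [-0.052  0.053]
-0.1 134 [-0.009 -0.003  0.012] [-0.053  0.052]
-0.09 136 [-0.008 -0.003  0.012] [-0.052  0.053]
-0.08 137 [-0.008 -0.003  0.014] [-0.05   0.052]
-0.07 133 [-0.009 -0.003  0.016] [-0.052  0.054]
-0.06 135 [-0.008 -0.003  0.016] [-0.054  0.053]
-0.05 132 [-0.008 -0.003  0.017] [-0.052  0.053]
-0.04 129 [-0.008 -0.004  0.019] [-0.052  0.05 ]
-0.03 136 [-0.009 -0.004  0.019] [-0.053  0.051]
-0.02 247 [-0.008  0.019  0.111] [-0.053  0.05 ]
-0.01 171 [-0.008  0.022  0.117] [-0.054  0.045]
-0.0 124 [-0.009  0.02   0.116] [-0.054 -0.019]
0.01 105 [-0.008 -0.002  0.106] [-0.052 -0.005]
0.02 90 [-0.009 -0.005  0.022] [-0.053  0.007]
0.03 144 [-0.009 -0.003  0.024] [-0.054  0.051]
0.04 145 [-0.009  0.018  0.024] [-0.052  0.049]
0.05 142 [-0.007  0.021  0.026] [-0.052  0.033]
0.06 148 [-0.007  0.022  0.027] [-0.053  0.037]
0.07 144 [-0.007  0.023  0.029] [-0.053  0.038]
0.08 147 [-0.007  0.024  0.03 ] [-0.052  0.04 ]
0.09 142 [-0.008  0.025  0.031] [-0.053  0.036]
0.1 126 [-0.008  0.025  0.03 ] [-0.053  0.031]
0.11 110 [-0.008  0.024  0.032] [-0.052  0.02 ]
0.12 77 [-0.009 -0.005  0.028] [-0.054  0.051]
0.13 118 [-0.009 -0.004 -0.   ] [-0.054  0.051]
0.14 124 [-0.009 -0.004 -0.   ] [-0.051  0.053]
0.15 118 [-0.008 -0.004 -0.   ] [-0.051  0.051]
0.16 120 [-0.009 -0.004  0.   ] [-0.053  0.051]
0.17 124 [-0.01  -0.005 -0.001] [-0.053  0.053]
```

The tilt is now about 6°. I'll go down the last few millimetres and fit a plane to the lens.

```bash
python3 -m jog '[[-0.2,0,0.15,0],[-0.4,0,0.25,0],[-0.4,0,0.25,0]]' 1 20; cat >lens.py <<'E'
from station import bot
from h import *
import sys
o=bot.get_obs();e=o["eef_pos"];w,x,y,z=o["tool_rot"];hd=-np.array([1-2*(y*y+z*z),2*(x*y+w*z),0]);hd/=np.linalg.norm(hd);lt=np.array([-hd[1],hd[0],0])
print("eef",np.round(e,4),"q",np.round(o["q"],2),"f",np.round(o["contact_force"],1))
for n in("side","top"):
    c=bot.read_camera(n);np.savez(f"{sys.argv[1]}_{n}.npz",**c);p=cloud(c).reshape(-1,3)
    t=(p-e)@hd;s=(p-e)@lt
    k=(c["depth"].ravel()>0)&(np.abs(s)<.055)&(t>.05)&(t<.15)&(p[:,2]>e[2]+.012)&(p[:,2]<e[2]+.06)
    if k.sum()<50:print(n,"few",k.sum());continue
    A=np.c_[t[k],s[k],np.ones(k.sum())];b=np.linalg.lstsq(A,p[k,2]-e[2],rcond=None)[0];r=p[k,2]-e[2]-A@b;g=abs(r)<.006
    b=np.linalg.lstsq(A[g],(p[k,2]-e[2])[g],rcond=None)[0];P=p[k][g]
    uv=project(c,P);(m,ax,an)=cv2.fitEllipse(cv2.convexHull(np.float32(uv)))
    zz=P[:,2].mean();print(n,g.sum(),"pitch",np.degrees(np.arctan(b[0])).round(2),"roll",np.degrees(np.arctan(b[1])).round(2),"ellipse",np.round(m,1),np.round(ax,1),"centre",np.round(onplane(c,[m],zz)[0],4),"surf z over tcp",round(zz-e[2],4))
E
python3 lens.py l1
python3 - <<'E'
from h import *
c=dict(np.load("l1_top.npz"));W=cloud(c);hsv=cv2.cvtColor(c["pixels"],cv2.COLOR_RGB2HSV)
print("stand TL,BL,TR,BR",np.round(onplane(c,[[349,269],[356,313],[381,262],[390,309]],.014),3)[:,:2].tolist())
E
```

```text
t: 7.6
eef_pos: [0.5253, -0.0169, 0.0008]
tool_rot: [0.0, -0.091, 0.996, 0.0]
contact_force: [-0.3, -0.3, 3.3]
gripper_width: 0.27
grasp_force: 55.1
eef [ 0.5253 -0.0169  0.0008] q [-0.3   0.59  0.27  2.08 -0.31  0.51  1.95] f [-0.3 -0.3  3.3]
side 660 pitch 4.18 roll 0.35 ellipse [303.7 254.5] [27.9 32.6] centre [ 0.605  -0.0073  0.0242] surf z over tcp 0.0234
top 569 pitch 5.5 roll 0.08 ellipse [290.8 251.1] [24.  33.5] centre [ 0.6087 -0.0027  0.0247] surf z over tcp 0.0239
stand TL,BL,TR,BR [[0.564, -0.165], [0.443, -0.187], [0.586, -0.254], [0.456, -0.281]]
```

Pitch is about 4–5° with the fingertips at the table. The fingers block the last few degrees, so I'll press the foot lightly on the free edge of the stand's 14 mm base plate to finish levelling.

```bash
python3 -m jog '[[0,0,-3,0],[0,0,-6,0],[0,0,-10,-0.1],[0,-3,-10,-0.2],[0,-6,-10,-0.3],[-0.4,-8,-10,-0.4],[-0.4,-9.9,-10,-0.5],[-0.4,-9.9,-10,-0.6],[-0.4,-9.9,-10,-0.7],[-0.4,-9.9,-10,-0.7],[-0.4,-9.9,-7,-0.7],[-0.4,-9.9,-4,-0.7],[-0.4,-9.9,-3,-0.7],[-0.4,-9.9,-3,-0.7]]' 1 30; python3 lens.py l2; python3 - <<'E'
import cv2,numpy as np
a=[cv2.resize(np.load(f"l2_{n}.npz")["pixels"][s][...,::-1],(400,400),interpolation=cv2.INTER_CUBIC) for n,s in(("side",np.s_[230:370,220:360]),("top",np.s_[220:330,290:400]))]
cv2.imwrite("pics/l2.png",np.hstack(a))
E
```

```text
t: 8.87
eef_pos: [0.5446, -0.1128, 0.0285]
tool_rot: [-0.002, -0.426, 0.905, 0.001]
contact_force: [-1.6, 2.2, -1.2]
gripper_width: 0.271
grasp_force: 54.8
eef [ 0.5446 -0.1128  0.0285] q [-0.03  0.57  0.16  1.99 -0.16  0.6   2.68] f [-1.6  2.2 -1.2]
side few 15
top 117 pitch -1.01 roll 0.39 ellipse [307.7 256.4] [26.3 32.1] centre [ 0.5939 -0.0502  0.0424] surf z over tcp 0.014
```

View pics/l2.png

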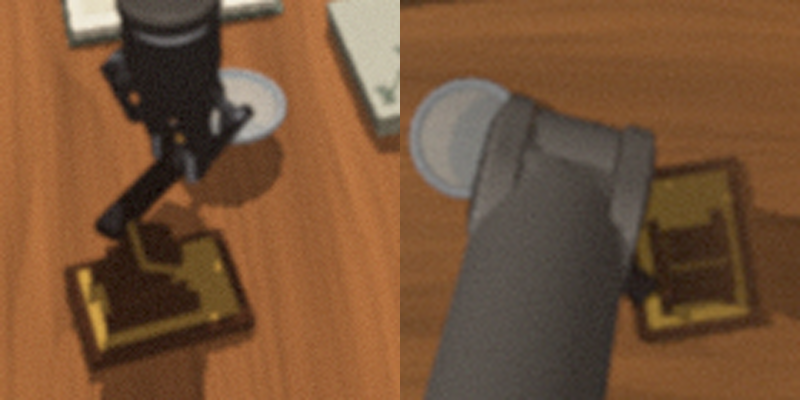

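The crop shows the lens beside the stand, with the foot just beyond the stand's left edge (≈ 110,225). The lens seems to have sagged on its own during the move, so I'll refit with a wider height band.

```bash
sed -i 's/e\[2\]+.012/e[2]-.01/' lens.py; python3 lens.py l3
```

```text
eef [ 0.5462 -0.113   0.0308] q [-0.03  0.56  0.16  1.99 -0.16  0.6   2.68] f [-0.1 -0.8 -1.5]
side 349 pitch -7.27 roll 0.39 ellipse [306.5 265. ] [22.5 29.3] centre [ 0.6063 -0.0562  0.0375] surf z over tcp 0.0067
top 546 pitch -6.95 roll -0.15 ellipse [307.7 256.3] [30.2 32.8] centre [ 0.5945 -0.05    0.0389] surf z over tcp 0.0081
```

```bash
python3 -m jog '[[0,0,0,0],[0,0,-0.5,0],[0,0,-1.5,0],[0,0,-3,0],[0,0,-4,0],[0,0,-4,0]]' 1 110; python3 lens.py l4
```

```text
t: 9.57
eef_pos: [0.5487, -0.1141, 0.0739]
tool_rot: [0.002, -0.426, 0.905, -0.001]
contact_force: [0.1, -1.1, -2.0]
gripper_width: 0.252
grasp_force: 109.3
eef [ 0.5487 -0.1141  0.0739] q [-0.05  0.49  0.18  1.97 -0.14  0.68  2.67] f [ 0.1 -1.1 -2. ]
side 352 pitch -6.78 roll 0.09 ellipse [306.9 252.5] [22.4 30.5] centre [ 0.6085 -0.0567  0.0808] surf z over tcp 0.0069
top 602 pitch -7.14 roll 0.13 ellipse [306.9 254.5] [29.1 34.5] centre [ 0.5968 -0.0485  0.0799] surf z over tcp 0.006
```

```bash
python3 -m jog '[[0,0,-1,0],[0,1,-2.5,0.1],[0,2,-4,0.22],[-0.2,4,-5,0.34],[-0.3,6,-5,0.46],[-0.5,7,-5,0.58],[-0.7,8,-5,0.7],[-0.7,8.4,-5,0.82],[-0.7,8.4,-5,0.94],[-0.7,8.4,-5,1.06],[-0.7,8.4,-5,1.18],[-0.7,8.4,-5,1.3],[-0.7,8.4,-5,1.42],[-0.7,8.4,-5,1.54],[-0.7,8.4,-5,1.66],[-0.7,8.4,-5,1.78],[-0.7,8.4,-5,1.9],[-0.7,8.4,-5,2.02],[-0.7,8.4,-5,2.14],[-0.7,8.4,-5,2.27]]' && python3 -m jog '[[0,0,0,0],[0,0,1.5,0],[0,0,4,0],[0,0,6.5,0],[0,0,8,0],[0,0,8,0],[0,0,8,0]]'; python3 lens.py l5;  python3 - <<'E'
import cv2,numpy as np
a=[cv2.resize(np.load(f"l5_{n}.npz")["pixels"][s][...,::-1],(400,400),interpolation=cv2.INTER_CUBIC) for n,s in(("side",np.s_[210:370,200:360]),("top",np.s_[220:340,280:400]))]
cv2.imwrite("pics/l5.png",np.hstack(a))
E
```

```text
t: 11.33
eef_pos: [0.486, -0.0546, 0.1209]
tool_rot: [-0.0, 0.64, 0.768, 0.0]
contact_force: [-0.1, -0.2, -1.6]
gripper_width: 0.256
grasp_force: 109.4
t: 11.92
eef_pos: [0.4857, -0.055, 0.0406]
tool_rot: [-0.001, 0.637, 0.771, -0.001]
contact_force: [0.8, -0.7, -1.1]
gripper_width: 0.256
grasp_force: 109.4
eef [ 0.4857 -0.055   0.0406] q [-0.51  0.55  0.62  2.17 -0.57  0.59  0.72] f [ 0.8 -0.7 -1.1]
side 922 pitch -6.71 roll -0.49 ellipse [263.  297.6] [38.1 51. ] centre [ 0.4962 -0.1513  0.0479] surf z over tcp 0.0073
top 627 pitch -1.87 roll 0.29 ellipse [341.6 292.4] [34.4 49. ] centre [ 0.4988 -0.1445  0.0486] surf z over tcp 0.008
```

View pics/l5.png

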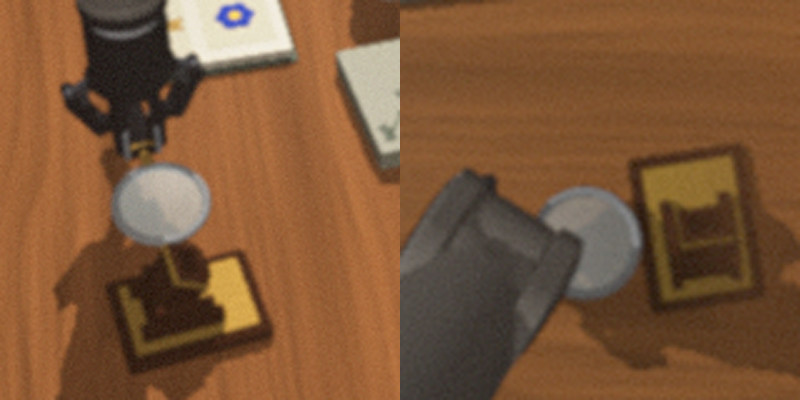

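The crops show the lens tip just short of the stand's left plate edge. I'll move 1.2 cm forward, then lower so that the plate lifts the lens tip.

```bash
python3 -m jog '[[-0.6,0,0,0],[-1.2,0,0.5,0],[-1.2,0,1.2,0],[-1.2,0,1.8,0],[-1.2,0,2.2,0],[-1.2,0,2.6,0],[-1.2,0,3,0],[-1.2,0,3.3,0],[-1.2,0,3.6,0],[-1.2,0,3.6,0]]' 1 50; python3 lens.py l6
```

```text
t: 12.85
eef_pos: [0.4884, -0.066, 0.0045]
tool_rot: [-0.0, 0.638, 0.77, 0.0]
contact_force: [-3.4, 3.8, 7.8]
gripper_width: 0.252
grasp_force: 110.7
eef [ 0.4884 -0.066   0.0045] q [-0.42  0.61  0.54  2.17 -0.64  0.53  0.8 ] f [-3.4  3.8  7.8]
side 551 pitch -0.25 roll -2.08 ellipse [270.2 313. ] [42.3 51.9] centre [ 0.5085 -0.1743  0.0188] surf z over tcp 0.0143
top 509 pitch 3.81 roll -4.6 ellipse [348.5 288.9] [43.7 46.3] centre [ 0.5088 -0.1647  0.0187] surf z over tcp 0.0142
```

```bash
sed -i 's/t<.15/t<.132/' lens.py; python3 -m jog '[[0,0,-0.4,0],[0,0,-1.5,0],[0,0,-3,0],[1,0,-4.5,0],[3,0,-6,0],[4,0,-7,0],[4,0,-7,0],[4,0,-7,0]]' 1 110; python3 lens.py l7
```

```text
t: 13.62
eef_pos: [0.4815, -0.0268, 0.0755]
tool_rot: [0.0, 0.637, 0.771, 0.001]
contact_force: [-0.1, -0.6, -2.1]
gripper_width: 0.256
grasp_force: 109.5
eef [ 0.4815 -0.0268  0.0755] q [-0.63  0.48  0.7   2.17 -0.51  0.65  0.62] f [-0.1 -0.6 -2.1]
side 870 pitch -3.18 roll -0.1 ellipse [260.6 272. ] [28.6 41. ] centre [ 0.4968 -0.1091  0.0877] surf z over tcp 0.0122
top 713 pitch -3.4 roll -0.06 ellipse [326.  293.8] [32.5 34.9] centre [ 0.4945 -0.1016  0.0872] surf z over tcp 0.0118
```

```bash
python3 -m jog '[[-2,0,0,0],[-4,0,1.5,0],[-4,0,3.5,0],[-4,0,5,0],[-4,0,6,0],[-4,0,6.6,0],[-4,0,7,0],[-4,0,7.3,0],[-4,0,7.4,0],[-4,0,7.4,0]]' && python3 -m jog '[[0,0,-0.4,0],[0,0,-1.5,0],[0,0,-3,0],[1,0,-4.5,0],[3,0,-6,0],[4,0,-7,0],[4,0,-7,0],[4,0,-7,0]]'; python3 lens.py l8
```

```text
t: 14.55
eef_pos: [0.4883, -0.067, 0.0012]
tool_rot: [-0.0, 0.638, 0.77, 0.0]
contact_force: [-4.1, 0.6, 7.6]
gripper_width: 0.256
grasp_force: 110.7
t: 15.22
eef_pos: [0.4819, -0.0265, 0.0718]
tool_rot: [0.001, 0.637, 0.771, 0.001]
contact_force: [0.4, -0.6, -1.7]
gripper_width: 0.253
grasp_force: 109.5
eef [ 0.4819 -0.0265  0.0718] q [-0.63  0.49  0.69  2.17 -0.52  0.65  0.63] f [ 0.4 -0.6 -1.7]
side 858 pitch -1.29 roll 0.46 ellipse [260.9 272.4] [28.3 41.2] centre [ 0.4974 -0.1093  0.0864] surf z over tcp 0.0146
top 717 pitch -1.42 roll 0.34 ellipse [326.1 293.6] [32.2 34.9] centre [ 0.4949 -0.102   0.0861] surf z over tcp 0.0143
```

The lens is level to about 1.4°. I'll carry it over the flower gently, holding the grip at 110 N.

```bash
python3 -m jog '[[0,0,-1,0],[0.5,0.3,-2,0],[1.5,1,-3,0],[3,2,-3.3,0],[5,3.2,-3.3,0],[7,4.4,-3.3,0],[9,5.6,-3.3,0],[11,6.8,-3.3,0],[13,8,-3.3,0],[15,9.3,-3.3,0],[17,10.5,-3.3,0],[19,11.7,-3.3,0],[21,13,-3.3,0],[22.3,13.8,-3.3,0],[23,14.2,-3.3,0],[23.4,14.5,-3.3,0],[23.4,14.5,-3.3,0],[23.4,14.5,-3.3,0],[23.4,14.5,-3.3,0]]'; python3 lens.py f1; python3 - <<'E'
from h import *
for n in("side","top"):
    c=dict(np.load(f"f1_{n}.npz"));m=cv2.inRange(cv2.cvtColor(c["pixels"],cv2.COLOR_RGB2HSV),(100,90,40),(132,255,255));m[:,:200]=0
    N,l,s,ce=cv2.connectedComponentsWithStats(m);i=1+s[1:,4].argmax();print(n,s[i],onplane(c,[ce[i]],.015))
a=[cv2.resize(np.load(f"f1_{n}.npz")["pixels"][s][...,::-1],(400,400),interpolation=cv2.INTER_CUBIC) for n,s in(("side",np.s_[140:260,230:350]),("top",np.s_[190:310,170:290]))]
cv2.imwrite("pics/f1.png",np.hstack(a))
E
```

```text
t: 16.9
eef_pos: [0.5798, 0.2278, 0.1039]
tool_rot: [0.0, 0.639, 0.769, -0.0]
contact_force: [-0.1, 0.7, -1.9]
gripper_width: 0.256
grasp_force: 109.5
eef [0.5798 0.2278 0.1039] q [-0.97  0.64  0.71  1.83 -0.53  0.87  0.17] f [-0.1  0.7 -1.9]
side 594 pitch -1.53 roll -0.09 ellipse [291.7 187. ] [22.4 35.5] centre [0.595  0.1447 0.1185] surf z over tcp 0.0146
top 767 pitch -1.89 roll 0.16 ellipse [228.7 253. ] [32.5 35.4] centre [0.5927 0.1519 0.119 ] surf z over tcp 0.0151
side [287 212  14   9  66] [[0.5947838  0.14922874 0.015     ]]
top [229 249  13  13  77] [[0.5936734  0.15271761 0.015     ]]
```

View pics/f1.png

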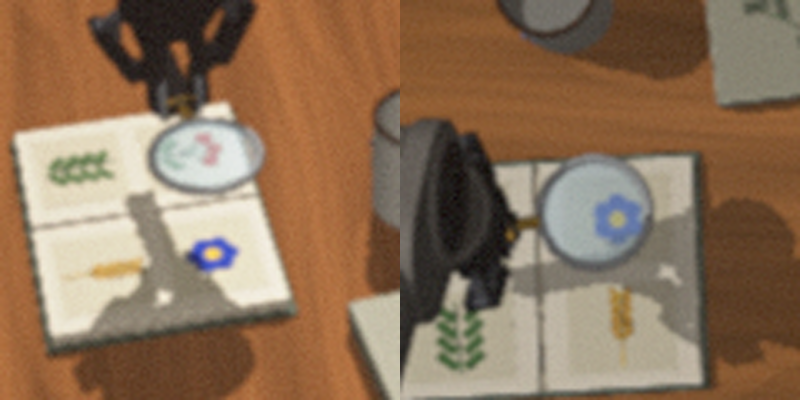

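The crops show the lens level over the flower: crop ≈ (595,212), with the flower at (618,218) seen through it at a slant from the top camera. Fitted centres differ by about 3 mm in y, so I'll trim that, settle and hand in.

```bash
python3 -m jog '[[0.15,0.05,0,0],[0.3,0.1,0,0],[0.3,0.1,0,0],[0.3,0.1,0,0],[0.3,0.1,0,0],[0.3,0.1,0,0]]'; python3 lens.py f2; python3 -c "
from station import bot
print(bot.get_obs()['joint_vel'].round(3) if hasattr(bot.get_obs()['joint_vel'],'round') else bot.get_obs()['joint_vel'])
print(bot.hand_in())"
```

```text
t: 17.5
eef_pos: [0.5804, 0.2327, 0.1038]
tool_rot: [-0.0, 0.638, 0.77, -0.0]
contact_force: [-0.1, -0.0, -1.6]
gripper_width: 0.257
grasp_force: 109.5
eef [0.5804 0.2327 0.1038] q [-0.98  0.64  0.71  1.82 -0.53  0.88  0.17] f [-0.1 -0.  -1.6]
side 585 pitch -1.58 roll 0.22 ellipse [291.5 185.4] [23.4 35.3] centre [0.5951 0.1518 0.1182] surf z over tcp 0.0145
top 778 pitch -1.8 roll -0.07 ellipse [226.6 252.8] [33.  35.3] centre [0.5931 0.1572 0.1188] surf z over tcp 0.015
[ 0.001  0.001  0.002  0.001 -0.001  0.001  0.001]
the job is handed in; nothing more can be done
None
```

I handed the job in at about 17.5 s, with the magnifier held by its handle about 10 cm above the page, level to about 2° and centred within about 5 mm over the blue flower; levelling took pressing the handle foot on the table and the lens rim on the stand's base (about 8 N), and I didn't re-measure the stand afterwards.

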